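# Register a cabinet strip against the jig's rail

## Robot

A 6-joint arm with a two-finger parallel gripper is mounted at the origin on the work surface. World frame = base frame: x ahead of the robot, y to its left, z up, the work surface at z = 0. Lengths are in mm, angles in rad, forces in N, time in s.
With the tool pointing down it reaches from about 325 to 900 mm from the base axis. Payload 6.1 kg.
Tool frame: the origin (TCP) lies midway between the tips of the shut fingers; the grasp point (between the pads) lies 19 mm behind it; z points along the fingers, y is the line along which they close (so a half turn about z gives the same grasp; the last joint's range is limited). The gripper opens to 85 mm and grips with 20 to 120 N. Pads are 22 mm wide; open, the fingers measure 114 mm over their backs; the gripper's body (76 mm by 85 mm) begins 54 mm behind the grasp point. The pads swing forward as they close: fully open they stand 13 mm farther back than shut.
Start: joints at [1.058, 0.22, 1.526, -0, 1.395, -0.126], TCP at [235.764, 578.818, 231.3] pointing down, gripper open.
Joint ranges: [-2.98, 2.98], [-0.91, 2.08], [0.09, 2.57], [-1.24, 4.39], [0.2, 2.65], [-2.68, 2.68]. Speed limits (rad/s): [2.57, 2.57, 3.01, 3.14, 3.14, 3.14].

## Interface

Orientations are given as a unit quaternion [x, y, z, w].
In Python, from rig import observe, camera, camera_params, finish_job gives the robot as it stands. The module is installed in compiled form; this text tells all that it offers.
- The arm moves only by the tool play_rows, never from a script. Its argument "commands" is a list of rows, each a list of 2 entries, a list of its own where there are three numbers: the shift along the tool's x, y, z in m, then the turn about the tool's z in rad. A call has 1 to 10 rows; each row is the pose to reach, as a shift and turn from the pose commanded when the call began, along the tool's axes at that moment; what a row does not reach only later rows make up. A row lasts 1/8 s, in which the tool goes at most 62.5 mm and 10.7 degrees, less where a joint would pass 70% of its speed; a pose out of reach is approached as far as the arm can. A call with a gripper value outside its range is refused whole. "fingers" is the finger opening in m, from 0 to 0.0854, set as the call begins (left out, the last holds). The fingers move at their own pace and stop on an object; "grip_force" is the grip in N (left out, the last holds). Time passes only in rows, so rows that repeat a pose let the fingers close. It gives the time, the measured TCP pose, the force, the opening and the grip force at its end, in the units of the state.
- observe(): the state, without advancing time (a new reading comes with each control period).
- camera(name): name is "side" or "top"; returns the picture (400x640x3 uint8, red, green, blue); there is no depth.
- camera_params(name): a dict with "fx", "fy", "cx", "cy" (pixels), "origin" and "rotation" of the camera in the world. Camera axes: x right, y down, z forward; pixel columns grow to the right and rows downward; lengths in mm; the calibration is good to about 2 mm. A picture is of the moment at which its call begins. camera_params takes no time and is no camera call.
- finish_job(): hands the job in; it is judged then, once.
The state is a dict: "time": time; "joint_pos": joint angles; "qvel": joint speeds; "joint_efforts": joint torques, N m; "eef_pos": TCP position; "tool_rot": TCP orientation; "contact_force": force on the tool from outside, world axes, zero at the start; "ft_torque": the same for the moment, N m; "width": opening from 0.0 (shut) to 1.0 (fully open); "grip_force": force on a finger pad.
Only numpy, scipy, OpenCV 4.12 (cv2) and the standard library are available. Lean on these libraries where they do the work, as an engineer would, in place of code of your own. Each camera call takes 0.05 s, during which the arm holds its last target. There are 200 camera calls.

## Task

Push the loose wooden strip up against the rail of the jig so that it lies parallel on both steel pads, pressing it home over one pad at a time with about 10 N for half a second: first the pad nearer the end stop, then the other. Then slide it along the rail until it bears on the end stop with a light push, and leave it there lying flat, touching both pads and the stop. Never push the strip with more than 20 N, and leave the glue bottle, the tin and the sanding block alone.

Things in the scene. Friction and masses are not known exactly. Their poses are not given: they have to be found in the camera images.
- strip: loose strip of pale bare wood, 45 mm wide (its x) by 340 mm long (its y) by 30 mm high, about 0.3 kg (varies by 30 percent), sliding easily on the waxed board (friction about 0.25); origin at the centre of its underside, z up. It starts on the board, some 70 to 130 mm short of the pads, turned up to 0.3 rad, and 15 to 70 mm short of the end stop.
- jig: fixed grey board 12 mm thick, x -240 to 80, y -280 to 280 mm; origin on the table top; x points from the strip to the rail, y along the rail to the end stop. On it an aluminium rail along y, 34 mm wide, top 42 mm over the table, carries two pads and the end stop. Rail and stop are adjustable, clamped rigid at a setting that is NOT measured: find them by touch or eye. The pads stay parallel to y.
- mark_pad_stop (a point): point on the board (jig x 0, y 80 mm) marking the pad nearer the end stop: steel block 24 mm wide, 24 mm high, 12 mm proud of the rail; its face stands 0 to 26 mm beyond this mark in +x, as the rail is set, its middle 15 mm above. Registers the strip when over 5 N bears here and under 4 N on the other pad: push in line with the pad. Friction under the strip takes 1 to 3 N of the push.
- mark_pad_free (a point): the same for the other pad, at jig x 0, y -80 mm: equal size, same rail, so its face stands as far beyond its mark as the other
- mark_end_stop (a point): point on the board (jig x -22.5, y 170 mm) marking the end stop: steel block 60 mm (x) by 24 mm (y) by 26 mm high on the rail's +y end; its face towards the strip's end stands 0 to 20 mm beyond this mark in +y, as it is set
- glue: white glue bottle with cap, bystander, 60 mm across, 170 mm high, standing on the table; origin at the centre of its underside
- tin: open steel tin, bystander, 84 mm across, 75 mm high, on the table; origin at the centre of its underside
- sanding_block: cork sanding block, bystander, 110 (x) by 65 by 32 mm, on the table to the left of the jig; origin at the centre of its underside

How it is judged:
By the outcome, as a careful person would: the job done as asked, in the order asked, and still so for the second after the job is handed in, with the robot touching nothing.
It also fails if it takes over 72 s, if anything falls off the work surface, if the arm or the gripper's body presses on something with over 40 N, if the wrist force passes 120 N, or if a joint passes its speed limit or range.

## Working session

There is one attempt and no reset: what is moved stays moved. The work goes in short steps, Python scripts to look and compute and a tool call to move; the robot and the scene stay as the last step left them, time stands still between calls to the robot, and variables do not carry over. Pictures are saved under pics/ and viewed, at most 10 in all, crops included, and the job is handed in when it is done.

Besides the shell and the picture viewer there is one more tool, called after "Call:" in YAML: its name, and indented under it one key for each argument. play_rows: Moves the arm, as the interface text tells. Its arguments: {"type":"object","properties":{"commands":{"type":"array","items":{"type":"array"}},"fingers":{"type":"number"},"grip_force":{"type":"number"}},"required":["commands"]}

```bash
mkdir -p pics; python3 - <<'E'
from rig import *
import cv2
for n in("top","side"):
    cv2.imwrite(f"pics/{n}0.png",camera(n)[:,:,::-1]); print(n,camera_params(n))
print(observe())
E
```

```text
top {'fx': 396.54355188265663, 'fy': 396.54355188265663, 'cx': 319.6143578231534, 'cy': 192.99944118134422, 'origin': array([ 439.9719582 ,    5.05177097, 1343.27008232]), 'rotation': array([ 0.71620441, -0.6962952 ,  0.03490239, -0.03171839])}
side {'fx': 411.0604750586593, 'fy': 411.0604750586593, 'cx': 320.8730654363021, 'cy': 192.9754357866498, 'origin': array([ 224.28211435, -982.27998696,  856.944508  ]), 'rotation': array([ 0.88534331, -0.15583205,  0.06961275, -0.43247852])}
{'time': 0.1, 'joint_pos': array([ 1.05789097e+00,  2.21184334e-01,  1.52752479e+00,  3.79068756e-06,
        1.39467420e+00, -1.26117652e-01]), 'qvel': array([ 0.00096305, -0.00163978, -0.00344153,  0.00046492,  0.00090444,
        0.00019655]), 'joint_efforts': array([ 1.90332437e-03, -4.98243499e+01, -3.90543687e+01, -1.38970904e-04,
        5.66228293e-03, -2.61989487e-05]), 'eef_pos': array([235.4995902 , 578.33927759, 230.27079477]), 'tool_rot': array([ 1.92190827e-01,  9.81357165e-01, -8.49431970e-04, -2.82997501e-04]), 'contact_force': array([-0.13987096, -0.25763258, -0.11107342]), 'ft_torque': array([0.01850427, 0.01044144, 0.0166309 ]), 'grip_force': 0.0, 'width': 1.0038453681661683}
```

View pics/top0.png

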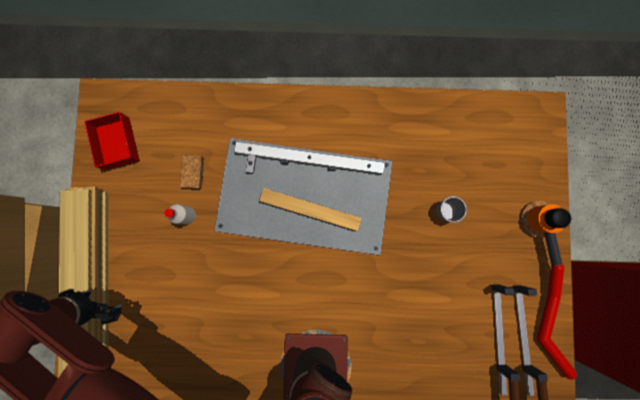

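View pics/side0.png

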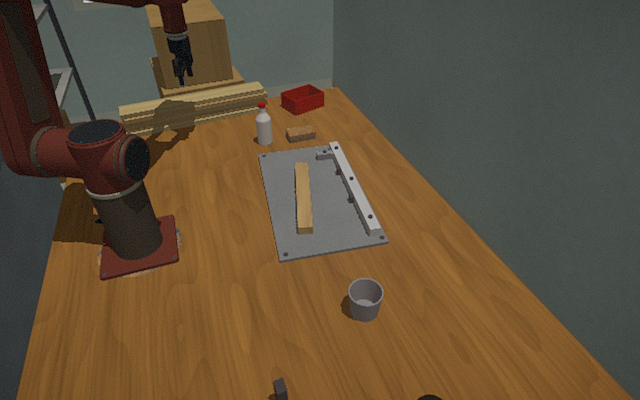

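The top view shows the board (corners about (232,138), (391,161), (380,254), (216,231)), with the rail at its upper edge. The pads are at about (285,163) and (332,171), the stop at (251,165), and the strip runs from (262,195) to (360,224). I'll enlarge it to measure.

```bash
cat > h.py <<'E'
import numpy as np,cv2
from scipy.spatial.transform import Rotation as R
from rig import *
def px2w(n,uv,z):
    p=camera_params(n); M=R.from_quat(p['rotation']).as_matrix()
    d=np.array([(uv[0]-p['cx'])/p['fx'],(uv[1]-p['cy'])/p['fy'],1])@M.T
    o=p['origin']; return (o+d*(z-o[2])/d[2])[:2]
E
python3 - <<'E'
from h import *
im=cv2.imread("pics/top0.png")
c=im[130:265,208:398]
cv2.imwrite("pics/crop0.png",cv2.resize(c,None,fx=4.2,fy=4.2,interpolation=cv2.INTER_CUBIC))
hsv=cv2.cvtColor(im,cv2.COLOR_BGR2HSV); 
m=np.zeros(im.shape[:2],np.uint8); m[175:240,240:372]=((hsv[...,1]>70)[175:240,240:372])*255
cs=max(cv2.findContours(m,0,2)[0],key=cv2.contourArea)
r=cv2.minAreaRect(cs);print(r)
W=[px2w("top",b,42) for b in cv2.boxPoints(r)];print("strip",np.round(W))
m=np.zeros(im.shape[:2],np.uint8); m[125:265,205:400]=((hsv[...,1]<70)[125:265,205:400])*255
cs=max(cv2.findContours(m,0,2)[0],key=cv2.contourArea)
r=cv2.minAreaRect(cs);print(r)
W=np.array([px2w("top",b,12) for b in cv2.boxPoints(r)]);print("board",np.round(W),W.mean(0),[np.linalg.norm(W[i]-W[i-1]) for i in range(4)])
E
```

```text
((309.8998718261719, 209.19383239746094), (103.7379379272461, 14.713769912719727), 17.020524978637695)
strip [[ 531.  202.]
 [ 578.  190.]
 [ 487. -139.]
 [ 441. -126.]]
((303.72998046875, 195.88998413085938), (167.1600341796875, 94.61089324951172), 8.130102157592773)
board [[ 429.  349.]
 [ 748.  320.]
 [ 683. -246.]
 [ 366. -205.]] [556.42856417  54.28251872] [np.float64(557.0913939936736), np.float64(320.42181856054356), np.float64(569.7655362653506), np.float64(319.3479272733059)]
```

View pics/crop0.png

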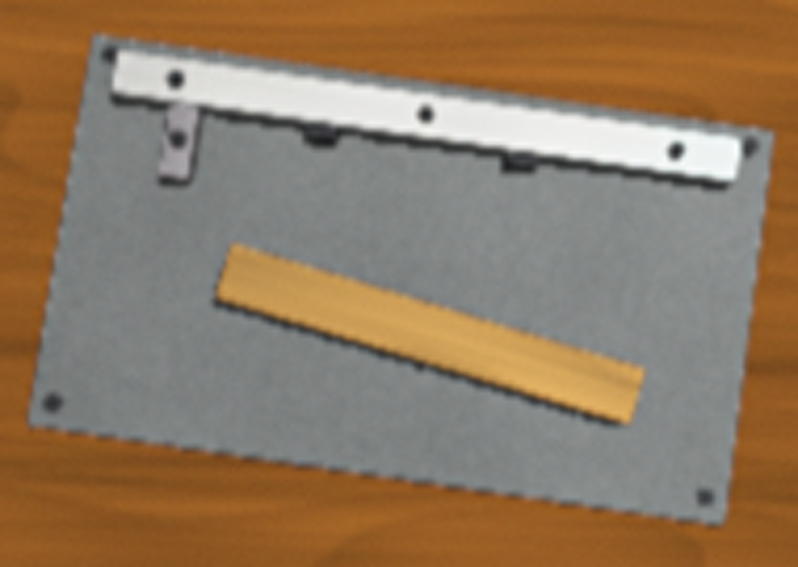

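The crop shows board corners (95,36), (772,131), (722,523), (30,424) and the rail's front edge from (112,98) to (726,187). The stop's strip-side face runs (200,110) to (189,182), and the strip corners are (233,242), (644,368), (630,425), (216,300).

```bash
cat >> h.py <<'E'
def crop2w(p,z): return px2w("top",((p[0]+.5)/4.2-.5+208,(p[1]+.5)/4.2-.5+130),z)
E
python3 - <<'E'
from h import *
W=np.array([crop2w(p,12) for p in[(95,36),(772,131),(722,523),(30,424)]])
J=np.array([(80,280),(80,-280),(-240,-280),(-240,280)])*1.
Jm=J.mean(0);Wm=W.mean(0);H=(J-Jm).T@(W-Wm)
a=np.arctan2(H[0,1]-H[1,0],H[0,0]+H[1,1]);Rm=np.array([[np.cos(a),-np.sin(a)],[np.sin(a),np.cos(a)]])
o=Wm-Rm@Jm;print("jig yaw",a,"o",o,"res",np.round(W-(J@Rm.T+o),1))
j=lambda w:np.round(Rm.T@(w-o),1)
print("rail edge",[j(crop2w(p,42)) for p in[(112,98),(726,187)]])
print("stop face",[j(crop2w(p,38)) for p in[(200,110),(189,182)]])
print("pads face",[j(crop2w(p,36)) for p in[(320,146),(517,172)]])
S=[crop2w(p,42) for p in[(233,242),(644,368),(630,425),(216,300)]]
print("strip jig",[j(s) for s in S],"world",np.round(S))
q=observe()['tool_rot'];print(R.from_quat(q).as_matrix().round(3))
for n,p in[("glue",(183,214)),("tin",(453,209))]:print(n,px2w("top",p,50))
E
```

```text
jig yaw -0.11318471894785583 o [635.77838179  44.3493157 ] res [[-1.9 -2.6]
 [-0.8  2.6]
 [ 1.6  2.6]
 [ 1.1 -2.6]]
rail edge [array([ 25. , 248.2]), array([  23.3, -242.2])]
stop face [array([ 26. , 178.6]), array([-32.2, 178.2])]
pads face [array([11.2, 80.3]), array([ 12.7, -77.4])]
strip jig [array([-74.8, 135.8]), array([-127.3, -196.8]), array([-172.7, -191.8]), array([-121.8,  142. ])] world [[ 577.  188.]
 [ 487. -137.]
 [ 443. -127.]
 [ 531.  199.]]
[[-0.926  0.377 -0.001]
 [ 0.377  0.926 -0.002]
 [ 0.    -0.002 -1.   ]]
glue [481.05447877 443.2650132 ]
tin [ 522.17777867 -436.52296938]
```

Call:
play_rows:
  commands:
    - [[-0.02,-0.021,0],-0.02]
    - [[-0.06,-0.063,0],-0.05]
    - [[-0.11,-0.115,0],-0.08]
    - [[-0.16,-0.168,0],-0.12]
    - [[-0.205,-0.215,0],-0.16]
    - [[-0.25,-0.262,0],-0.2]
    - [[-0.295,-0.309,0],-0.23]
    - [[-0.34,-0.357,0],-0.26]
    - [[-0.38,-0.4,0],-0.274]
    - [[-0.4,-0.421,0],-0.274]
  fingers: 0.085

```text
time: 1.35
eef_pos: [447.6, 35.9, 231.2]
tool_rot: [0.057, 0.998, 0.0, 0.0]
contact_force: [0.7, 0.6, -0.8]
width: 0.995
grip_force: 0.0
```

```bash
cat >> h.py <<'E'
A=-0.1132;RJ=np.array([[np.cos(A),-np.sin(A)],[np.sin(A),np.cos(A)]]);OJ=np.array([635.8,44.3])
def st():
    s=observe();M=R.from_quat(s['tool_rot']).as_matrix()
    print("t",s['time'],"jig",(RJ.T@(s['eef_pos'][:2]-OJ)).round(1),"z",s['eef_pos'][2].round(1),"F jig",(RJ.T@s['contact_force'][:2]).round(2),s['contact_force'][2].round(2),"yaw err",(np.arctan2(M[1,1],M[0,1])-(A+np.pi/2)).round(4),"w",round(s['width'],2),"tilt",M[:2,2].round(4))
E
python3 -c "from h import *;st()"
```

```text
t 1.35 jig [-186.   -29.6] z 231.2 F jig [0.6  0.63] -0.77 yaw err -0.0001 w 1.0 tilt [0.0003 0.    ]
```

Call:
play_rows:
  commands:
    - [[0,0,0.02],0]
    - [[0,0,0.06],0]
    - [[0,0,0.105],0]
    - [[0,0,0.15],0]
    - [[0,0,0.19],0]
    - [[0,0,0.215],0]
    - [[0,0,0.223],0]
    - [[0,0,0.223],0]

```text
time: 2.35
eef_pos: [447.2, 38.1, 8.3]
tool_rot: [0.056, 0.998, 0.0, -0.0]
contact_force: [-0.0, -0.3, 0.7]
width: 0.996
grip_force: 0.0
```

```bash
python3 - <<'E'
from h import *
st();cv2.imwrite("pics/s1.png",cv2.resize(camera("side")[120:280,220:420,::-1],None,fx=3.7,fy=3.7,interpolation=cv2.INTER_CUBIC))
E
```

```text
t 2.35 jig [-186.7  -27.5] z 8.3 F jig [ 0.03 -0.35] 0.67 yaw err 0.0004 w 1.0 tilt [-0.0008  0.0001]
```

View pics/s1.png

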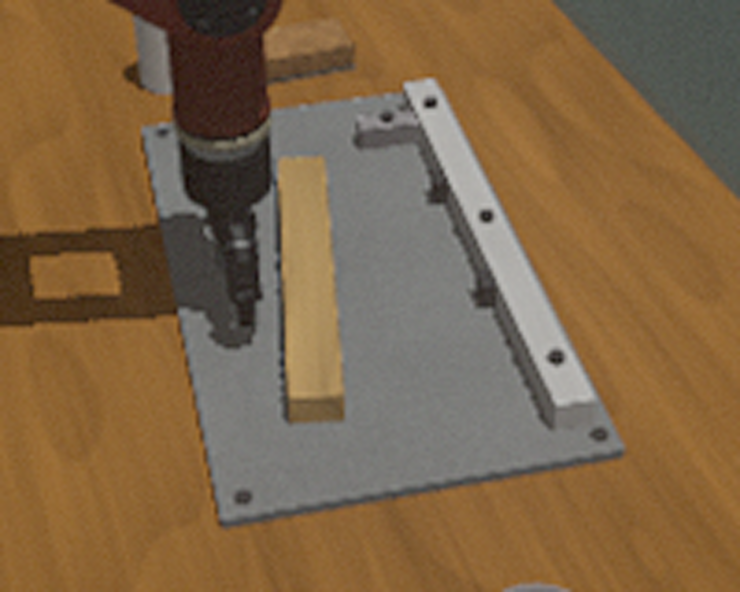

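The side view shows the open fingers standing left of the strip, tips near (245,325), clear of it. Next I push it towards the rail with both fingers, which also squares it.

Call:
play_rows:
  commands:
    - [[-0.005,0,0],0]
    - [[-0.012,0,0],0]
    - [[-0.02,0,0],0]
    - [[-0.028,0,0],0]
    - [[-0.036,0,0],0]
    - [[-0.044,0,0],0]
    - [[-0.052,0,0],0]
    - [[-0.06,0,0],0]
    - [[-0.068,0,0],0]
    - [[-0.076,0,0],0]

```text
time: 3.65
eef_pos: [523.4, 29.4, 8.2]
tool_rot: [0.056, 0.998, 0.0, -0.0]
contact_force: [-1.4, -0.2, 0.1]
width: 0.998
grip_force: 0.4
```

Call:
play_rows:
  commands:
    - [[-0.008,0,0],0]
    - [[-0.016,0,0],0]
    - [[-0.024,0,0],0]
    - [[-0.032,0,0],0]
    - [[-0.04,0,0],0]
    - [[-0.046,0,0],0]
    - [[-0.05,0,0],0]
    - [[-0.052,0,0],0]
    - [[-0.052,0,0],0]

```text
time: 4.78
eef_pos: [574.8, 23.6, 8.4]
tool_rot: [0.056, 0.998, -0.0, 0.0]
contact_force: [-0.2, -0.0, 0.3]
width: 0.995
grip_force: 0.0
```

```bash
python3 - <<'E'
from h import *
st();im=np.ascontiguousarray(camera("top")[:,:,::-1]);cv2.imwrite("pics/t1f.png",im)
cv2.imwrite("pics/t1.png",cv2.resize(im[130:265,208:398],None,fx=4.2,fy=4.2,interpolation=cv2.INTER_CUBIC))
E
```

```text
t 4.775 jig [-58.3 -27.4] z 8.4 F jig [-0.18 -0.03] 0.26 yaw err 0.0004 w 0.99 tilt [ 0.0004 -0.    ]
```

View pics/t1.png

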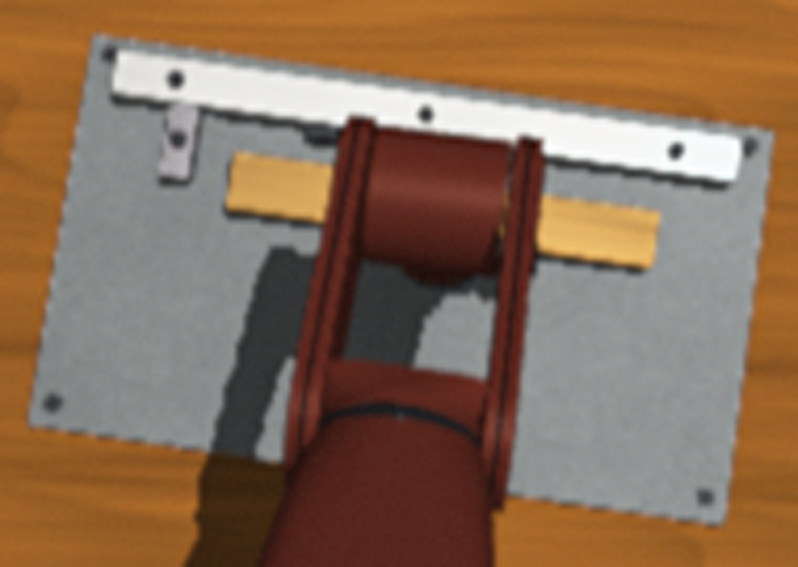

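The strip now lies parallel to the rail, with its front edge from (233,152) to (660,209) and a gap of about 10 mm. Approaching gently.

Call:
play_rows:
  commands:
    - [[-0.002,0,0],0]
    - [[-0.004,0,0],0]
    - [[-0.006,0,0],0]
    - [[-0.008,0,0],0]
    - [[-0.009,0,0],0]
    - [[-0.009,0,0],0]

```text
time: 5.58
eef_pos: [583.8, 22.6, 8.3]
tool_rot: [0.056, 0.998, -0.0, 0.0]
contact_force: [0.5, -0.4, -0.5]
width: 0.994
grip_force: 0.0
```

Call:
play_rows:
  commands:
    - [[-0.0005,0,0],0]
    - [[-0.001,0,0],0]
    - [[-0.0015,0,0],0]
    - [[-0.0015,0,0],0]

```text
time: 6.08
eef_pos: [585.1, 22.5, 8.3]
tool_rot: [0.056, 0.998, 0.0, 0.0]
contact_force: [-0.1, 0.1, 0.2]
width: 0.998
grip_force: 0.3
```

Call:
play_rows:
  commands:
    - [[-0.0005,0,0],0]
    - [[-0.001,0,0],0]
    - [[-0.0015,0,0],0]
    - [[-0.002,0,0],0]

```text
time: 6.58
eef_pos: [587.0, 22.2, 8.3]
tool_rot: [0.056, 0.998, -0.0, -0.0]
contact_force: [0.2, -0.4, 0.2]
width: 0.994
grip_force: 0.5
```

Call:
play_rows:
  commands:
    - [[-0.0005,0,0],0]
    - [[-0.001,0,0],0]
    - [[-0.001,0,0],0]

```text
time: 6.95
eef_pos: [588.1, 22.1, 8.3]
tool_rot: [0.056, 0.998, -0.0, 0.0]
contact_force: [-0.4, 0.8, 0.1]
width: 1.001
grip_force: 0.2
```

Call:
play_rows:
  commands:
    - [[-0.0005,0,0],0]
    - [[-0.001,0,0],0]
    - [[-0.001,0,0],0]

```text
time: 7.32
eef_pos: [589.0, 22.0, 8.3]
tool_rot: [0.056, 0.998, 0.0, 0.0]
contact_force: [0.3, 0.0, 0.2]
width: 0.999
grip_force: 0.3
```

Call:
play_rows:
  commands:
    - [[-0.0005,0,0],0]
    - [[-0.001,0,0],0]
    - [[-0.001,0,0],0]

```text
time: 7.7
eef_pos: [590.1, 21.9, 8.3]
tool_rot: [0.056, 0.998, 0.0, 0.0]
contact_force: [0.1, -0.6, -0.6]
width: 0.996
grip_force: 0.3
```

Call:
play_rows:
  commands:
    - [[-0.0005,0,0],0]
    - [[-0.001,0,0],0]
    - [[-0.001,0,0],0]

```text
time: 8.07
eef_pos: [591.1, 21.8, 8.3]
tool_rot: [0.056, 0.998, 0.0, 0.0]
contact_force: [-0.5, 0.6, 0.0]
width: 0.997
grip_force: 0.2
```

```bash
python3 - <<'E'
from h import *
st();im=np.ascontiguousarray(camera("top")[:,:,::-1]);cv2.imwrite("pics/t2f.png",im)
cv2.imwrite("pics/t2.png",cv2.resize(im[130:265,208:398],None,fx=4.2,fy=4.2,interpolation=cv2.INTER_CUBIC))
E
```

```text
t 8.075 jig [-41.9 -27.5] z 8.3 F jig [-0.61  0.52] 0.05 yaw err 0.0004 w 1.0 tilt [ 0.0001 -0.    ]
```

View pics/t2.png

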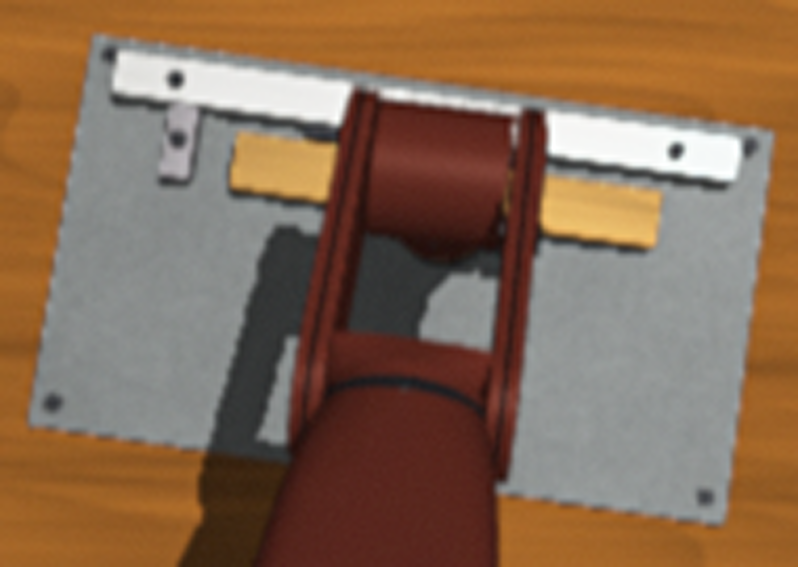

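Strip front edge now runs (236,131) to (662,187), about a pad's depth from the rail, so contact is imminent.

Call:
play_rows:
  commands:
    - [[-0.0004,0,0],0]
    - [[-0.0008,0,0],0]
    - [[-0.0008,0,0],0]

```text
time: 8.5
eef_pos: [591.8, 21.7, 8.3]
tool_rot: [0.056, 0.998, 0.0, 0.0]
contact_force: [-1.4, -0.6, 0.2]
width: 0.998
grip_force: 0.3
```

Call:
play_rows:
  commands:
    - [[-0.0004,0,0],0]
    - [[-0.0008,0,0],0]
    - [[-0.0008,0,0],0]

```text
time: 8.88
eef_pos: [592.6, 21.6, 8.3]
tool_rot: [0.056, 0.998, -0.0, 0.0]
contact_force: [-0.7, 0.2, -0.3]
width: 0.998
grip_force: 0.3
```

Call:
play_rows:
  commands:
    - [[-0.0004,0,0],0]
    - [[-0.0008,0,0],0]
    - [[-0.0008,0,0],0]

```text
time: 9.25
eef_pos: [593.4, 21.5, 8.3]
tool_rot: [0.056, 0.998, -0.0, 0.0]
contact_force: [1.0, -0.2, -0.1]
width: 0.991
grip_force: 0.3
```

Call:
play_rows:
  commands:
    - [[-0.0004,0,0],0]
    - [[-0.0008,0,0],0]
    - [[-0.0008,0,0],0]

```text
time: 9.62
eef_pos: [594.2, 21.4, 8.3]
tool_rot: [0.056, 0.998, -0.0, 0.0]
contact_force: [-0.8, 0.8, -0.3]
width: 0.991
grip_force: 0.3
```

Call:
play_rows:
  commands:
    - [[-0.0004,0,0],0]
    - [[-0.0008,0,0],0]
    - [[-0.0008,0,0],0]

```text
time: 10.0
eef_pos: [595.0, 21.3, 8.3]
tool_rot: [0.056, 0.998, -0.0, 0.0]
contact_force: [-1.2, 0.3, 0.8]
width: 0.996
grip_force: 0.3
```

```bash
python3 - <<'E'
from h import *
st();im=np.ascontiguousarray(camera("top")[:,:,::-1]);cv2.imwrite("pics/t3f.png",im)
# strip front edge subpixel in t1,t2,t3 columns (left and right bits): rows where saturation crosses
for f in("t1f","t2f","t3f"):
    s=cv2.cvtColor(cv2.imread(f"pics/{f}.png"),cv2.COLOR_BGR2HSV)[...,1].astype(float)
    o=[]
    for u0 in(268,275,344,356):
        c=s[:,u0-2:u0+3].mean(1)
        r=np.arange(150,200); k=[i for i in r if c[i]<70<=c[i+1]]
        i=k[0] if k else None
        o.append((u0,round(i+(70-c[i])/(c[i+1]-c[i]),2)) if k else None)
    print(f,[(p[0],p[1],(RJ.T@(px2w("top",p,42)-OJ)).round(1)) for p in o if p])
E
```

```text
t 10.0 jig [-37.9 -27.4] z 8.3 F jig [-1.26  0.13] 0.84 yaw err 0.0004 w 1.0 tilt [ 0.0001 -0.    ]
t1f [(268, np.float64(166.14), array([ -3. , 130.6])), (275, np.float64(167.15), array([ -3.1, 107.2])), (344, np.float64(176.79), array([  -2.6, -123.7])), (356, np.float64(178.46), array([  -2.5, -163.7]))]
t2f [(268, np.float64(161.25), array([ 13.2, 133.1])), (275, np.float64(162.28), array([ 13.1, 109.6])), (344, np.float64(171.91), array([  13.5, -121.5])), (356, np.float64(173.6), array([  13.6, -161.6]))]
t3f [(268, np.float64(159.84), array([ 17.9, 133.9])), (275, np.float64(160.9), array([ 17.7, 110.3])), (344, np.float64(170.47), array([  18.3, -120.8])), (356, np.float64(172.13), array([  18.4, -161. ]))]
```

Call:
play_rows:
  commands:
    - [[-0.0004,0,0],0]
    - [[-0.0008,0,0],0]
    - [[-0.0008,0,0],0]

```text
time: 10.42
eef_pos: [595.5, 21.3, 8.2]
tool_rot: [0.056, 0.998, 0.0, -0.0]
contact_force: [-2.3, 0.6, 1.2]
width: 0.998
grip_force: 1.2
```

Call:
play_rows:
  commands:
    - [[-0.0004,0,0],0]
    - [[-0.0008,0,0],0]
    - [[-0.0008,0,0],0]

```text
time: 10.8
eef_pos: [595.5, 21.3, 8.0]
tool_rot: [0.056, 0.998, 0.0, -0.001]
contact_force: [-5.3, 0.6, 2.8]
width: 0.999
grip_force: 2.9
```

Call:
play_rows:
  commands:
    - [[-0.0004,0,0],0]
    - [[-0.0008,0,0],0]
    - [[-0.0008,0,0],0]

```text
time: 11.18
eef_pos: [595.5, 21.2, 7.7]
tool_rot: [0.057, 0.998, 0.0, -0.002]
contact_force: [-8.0, 0.8, 4.4]
width: 0.994
grip_force: 4.0
```

Call:
play_rows:
  commands:
    - [[0.004,0,0],0]
    - [[0.012,0,-0.006],0]
    - [[0.02,0,-0.013],0]
    - [[0.023,0.015,-0.013],0]
    - [[0.023,0.04,-0.013],0]
    - [[0.023,0.065,-0.013],0]
    - [[0.023,0.09,-0.013],0]
    - [[0.023,0.104,-0.013],0]
    - [[0.023,0.108,-0.013],0]
    - [[0.023,0.108,-0.013],0]
  fingers: 0.0
  grip_force: 60

```text
time: 12.42
eef_pos: [586.6, 130.9, 21.2]
tool_rot: [0.056, 0.998, -0.0, -0.0]
contact_force: [0.5, 0.4, -0.5]
width: -0.002
grip_force: 0.0
```

```bash
python3 -c "from h import *;st()"
```

```text
t 12.425 jig [-58.7  80.5] z 21.2 F jig [0.47 0.45] -0.47 yaw err 0.0007 w -0.0 tilt [-0.0001 -0.0002]
```

Call:
play_rows:
  commands:
    - [[-0.004,0,0],0]
    - [[-0.009,0,0],0]
    - [[-0.014,0,0],0]
    - [[-0.018,0,0],0]
    - [[-0.02,0,0],0]
    - [[-0.0205,0,0],0]
    - [[-0.021,0,0],0]
    - [[-0.0215,0,0],0]
    - [[-0.022,0,0],0]
    - [[-0.022,0,0],0]

```text
time: 13.68
eef_pos: [608.1, 128.5, 21.2]
tool_rot: [0.056, 0.998, -0.0, -0.0]
contact_force: [-2.6, -0.5, 1.1]
width: -0.001
grip_force: 1.0
```

Call:
play_rows:
  commands:
    - [[-0.0006,0,0],0]
    - [[-0.0012,0,0],0]
    - [[-0.0012,0,0],0]

```text
time: 14.05
eef_pos: [608.1, 128.5, 20.8]
tool_rot: [0.056, 0.998, -0.0, -0.002]
contact_force: [-6.7, 1.1, 2.8]
width: 0.0
grip_force: 3.3
```

Call:
play_rows:
  commands:
    - [[-0.0006,0,0],0]
    - [[-0.001,0,0],0]
    - [[-0.001,0,0],0]
    - [[-0.001,0,0],0]

```text
time: 14.55
eef_pos: [608.1, 128.5, 20.5]
tool_rot: [0.056, 0.998, -0.0, -0.003]
contact_force: [-9.0, 0.9, 4.2]
width: -0.003
grip_force: 4.7
```

Call:
play_rows:
  commands:
    - [[-0.0004,0,0],0]
    - [[-0.0004,0,0],0]
    - [[-0.0004,0,0],0]
    - [[-0.0004,0,0],0]
    - [[-0.0004,0,0],0]
    - [[-0.0004,0,0],0]
    - [[-0.0004,0,0],0]

```text
time: 15.42
eef_pos: [608.1, 128.5, 20.4]
tool_rot: [0.056, 0.998, -0.0, -0.003]
contact_force: [-11.3, 0.4, 5.6]
width: 0.002
grip_force: 5.3
```

```bash
python3 -c "from h import *;st()"
```

```text
t 15.425 jig [-37.1  80.5] z 20.4 F jig [-11.25  -0.85] 5.57 yaw err 0.0007 w 0.0 tilt [-0.0065 -0.    ]
```

Call:
play_rows:
  commands:
    - [[0.004,0,0],0]
    - [[0.014,0,0],0]
    - [[0.024,-0.005,0],0]
    - [[0.024,-0.03,0],0]
    - [[0.024,-0.06,0],0]
    - [[0.024,-0.09,0],0]
    - [[0.024,-0.12,0],0]
    - [[0.024,-0.145,0],0]
    - [[0.024,-0.158,0],0]
    - [[0.024,-0.16,0],0]

```text
time: 16.68
eef_pos: [569.1, -28.6, 21.4]
tool_rot: [0.057, 0.998, 0.0, 0.0]
contact_force: [0.1, -0.8, -0.2]
width: -0.002
grip_force: 0.0
```

```bash
python3 -c "from h import *;st()"
```

```text
t 16.675 jig [-58.1 -80. ] z 21.4 F jig [ 0.18 -0.74] -0.23 yaw err -0.0009 w -0.0 tilt [0.0003 0.0001]
```

Call:
play_rows:
  commands:
    - [[-0.004,0,0],0]
    - [[-0.009,0,0],0]
    - [[-0.014,0,0],0]
    - [[-0.018,0,0],0]
    - [[-0.02,0,0],0]
    - [[-0.0205,0,0],0]
    - [[-0.021,0,0],0]
    - [[-0.0215,0,0],0]
    - [[-0.0215,0,0],0]

```text
time: 17.8
eef_pos: [589.7, -30.4, 21.0]
tool_rot: [0.056, 0.998, 0.0, -0.001]
contact_force: [-3.8, 0.1, 1.9]
width: 0.001
grip_force: 2.4
```

Call:
play_rows:
  commands:
    - [[-0.0006,0,0],0]
    - [[-0.001,0,0],0]
    - [[-0.001,0,0],0]

```text
time: 18.18
eef_pos: [589.7, -30.4, 20.7]
tool_rot: [0.056, 0.998, 0.0, -0.002]
contact_force: [-8.7, -0.3, 5.0]
width: -0.001
grip_force: 4.0
```

Call:
play_rows:
  commands:
    - [[-0.0006,0,0],0]
    - [[-0.0006,0,0],0]
    - [[-0.0006,0,0],0]
    - [[-0.0006,0,0],0]
    - [[-0.0006,0,0],0]
    - [[-0.0006,0,0],0]
    - [[-0.0006,0,0],0]

```text
time: 19.05
eef_pos: [589.6, -30.4, 20.5]
tool_rot: [0.056, 0.998, 0.0, -0.003]
contact_force: [-10.1, 0.9, 4.8]
width: -0.003
grip_force: 4.9
```

```bash
python3 -c "from h import *;st()"
```

```text
t 19.05 jig [-37.4 -79.4] z 20.5 F jig [-10.17  -0.22] 4.85 yaw err 0.0006 w -0.0 tilt [-0.0055  0.0006]
```

Call:
play_rows:
  commands:
    - [[0.004,0,0],0]
    - [[0.014,0,0],0]
    - [[0.024,-0.005,0],0]
    - [[0.024,-0.03,0],0]
    - [[0.024,-0.06,0],0]
    - [[0.024,-0.09,0],0]
    - [[0.024,-0.12,0],0]
    - [[0.024,-0.145,0],0]
    - [[0.024,-0.155,0],0]
    - [[0.024,-0.156,0],0]

```text
time: 20.3
eef_pos: [550.5, -183.3, 21.4]
tool_rot: [0.057, 0.998, 0.0, 0.0]
contact_force: [0.5, 0.7, -0.3]
width: -0.005
grip_force: 0.0
```

Call:
play_rows:
  commands:
    - [[-0.01,0,0],0]
    - [[-0.025,0,0],0]
    - [[-0.04,0,0],0]
    - [[-0.05,0,0],0]
    - [[-0.054,0,0],0]
    - [[-0.054,0,0],0]

```text
time: 21.05
eef_pos: [604.5, -188.7, 21.1]
tool_rot: [0.056, 0.998, 0.0, -0.0]
contact_force: [-0.1, 0.5, -0.8]
width: -0.001
grip_force: 0.0
```

```bash
python3 - <<'E'
from h import *
st();im=np.ascontiguousarray(camera("top")[:,:,::-1]);cv2.imwrite("pics/t4f.png",im)
cv2.imwrite("pics/t4.png",cv2.resize(im[130:265,208:398],None,fx=4.2,fy=4.2,interpolation=cv2.INTER_CUBIC))
E
```

```text
t 21.05 jig [  -4.8 -235.1] z 21.1 F jig [-0.13  0.48] -0.77 yaw err 0.0009 w -0.0 tilt [-0.0004  0.0002]
```

View pics/t4.png

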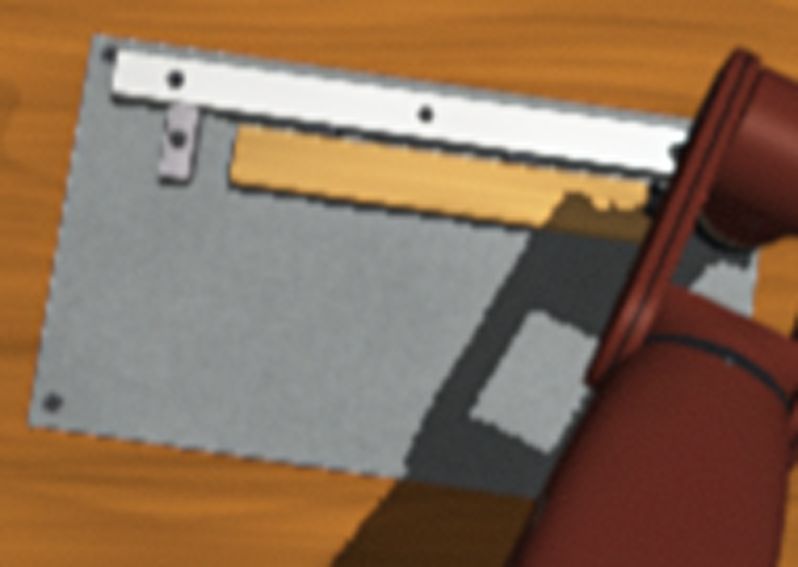

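The strip lies flat on the pads, its left end at about (234,155) and the stop face at about (195,145), a gap of roughly 32 mm. The finger is behind the strip's far end, so I can slide it now.

Call:
play_rows:
  commands:
    - [[0,0.005,0],0]
    - [[0,0.012,0],0]
    - [[0,0.019,0],0]
    - [[0,0.023,0],0]
    - [[0,0.027,0],0]
    - [[0,0.031,0],0]
    - [[0,0.035,0],0]
    - [[0,0.039,0],0]
    - [[0,0.043,0],0]
    - [[0,0.047,0],0]

```text
time: 22.35
eef_pos: [609.8, -142.2, 21.4]
tool_rot: [0.056, 0.998, -0.0, 0.0]
contact_force: [0.8, -1.2, -0.6]
width: 0.001
grip_force: 0.5
```

```bash
cat > e.py <<'E'
from h import *
st();im=np.ascontiguousarray(camera("top")[:,:,::-1]);cv2.imwrite("pics/last.png",im)
# strip left end: wood (sat>70) along the strip axis line jig x=0, z=42
s=cv2.cvtColor(im,cv2.COLOR_BGR2HSV)[...,1].astype(np.float32)
p=camera_params("top");M=R.from_quat(p['rotation']).as_matrix()
ys=np.arange(100,178,.5)
for x in(-10,0,8):
    W=np.c_[(RJ@np.c_[np.full_like(ys,x),ys].T).T+OJ,np.full_like(ys,42)]
    c=(W-p['origin'])@M;u=c[:,0]/c[:,2]*p['fx']+p['cx'];v=c[:,1]/c[:,2]*p['fy']+p['cy']
    q=cv2.remap(s,u.astype(np.float32)[None],v.astype(np.float32)[None],1)[0]
    w=np.where(q>70)[0];print("end y at x",x,ys[w[-1]] if len(w) else None)
E
python3 e.py
```

```text
t 22.35 jig [  -4.8 -188.2] z 21.4 F jig [ 0.97 -1.07] -0.58 yaw err 0.0003 w 0.0 tilt [ 0.0001 -0.0001]
end y at x -10 165.0
end y at x 0 165.5
end y at x 8 165.0
```

Call:
play_rows:
  commands:
    - [[0,0.002,0],0]
    - [[0,0.004,0],0]
    - [[0,0.006,0],0]
    - [[0,0.007,0],0]
    - [[0,0.008,0],0]
    - [[0,0.009,0],0]
    - [[0,0.009,0],0]

```text
time: 23.28
eef_pos: [610.7, -133.3, 21.3]
tool_rot: [0.056, 0.998, 0.0, -0.0]
contact_force: [0.6, 0.2, 0.2]
width: 0.002
grip_force: 0.2
```

Call:
play_rows:
  commands:
    - [[0,0.0006,0],0]
    - [[0,0.0012,0],0]
    - [[0,0.0012,0],0]

```text
time: 23.65
eef_pos: [610.9, -132.2, 21.3]
tool_rot: [0.056, 0.998, 0.0, 0.0]
contact_force: [0.3, -0.8, -0.5]
width: 0.004
grip_force: 0.3
```

Call:
play_rows:
  commands:
    - [[0,0.0006,0],0]
    - [[0,0.0012,0],0]
    - [[0,0.0012,0],0]

```text
time: 24.02
eef_pos: [611.0, -131.0, 21.3]
tool_rot: [0.056, 0.998, 0.0, -0.0]
contact_force: [0.1, -0.9, -0.1]
width: 0.0
grip_force: 0.3
```

Call:
play_rows:
  commands:
    - [[0,0.0005,0],0]
    - [[0,0.001,0],0]
    - [[0,0.001,0],0]

```text
time: 24.4
eef_pos: [611.1, -130.0, 21.3]
tool_rot: [0.056, 0.998, 0.0, -0.0]
contact_force: [-0.2, -0.1, 0.5]
width: 0.0
grip_force: 0.3
```

Call:
play_rows:
  commands:
    - [[0,0.0005,0],0]
    - [[0,0.001,0],0]
    - [[0,0.001,0],0]

```text
time: 24.78
eef_pos: [611.2, -129.0, 21.3]
tool_rot: [0.056, 0.998, 0.0, 0.0]
contact_force: [0.1, -0.8, -0.1]
width: -0.002
grip_force: 0.3
```

Call:
play_rows:
  commands:
    - [[0,0.0005,0],0]
    - [[0,0.001,0],0]
    - [[0,0.001,0],0]

```text
time: 25.15
eef_pos: [611.4, -128.0, 21.3]
tool_rot: [0.056, 0.998, 0.0, 0.0]
contact_force: [0.6, -0.3, -0.2]
width: 0.0
grip_force: 0.3
```

```bash
python3 e.py
```

```text
t 25.15 jig [  -4.8 -174. ] z 21.3 F jig [ 0.6  -0.28] -0.18 yaw err 0.0004 w 0.0 tilt [0.     0.0001]
end y at x -10 177.5
end y at x 0 177.5
end y at x 8 177.5
```

Call:
play_rows:
  commands:
    - [[0,0.0005,0],0]
    - [[0,0.001,0],0]
    - [[0,0.001,0],0]

```text
time: 25.58
eef_pos: [611.4, -127.5, 21.3]
tool_rot: [0.056, 0.998, -0.0, 0.0]
contact_force: [-0.9, -4.0, -0.5]
width: -0.002
grip_force: 1.8
```

Call:
play_rows:
  commands:
    - [[0,0.0005,0],0]
    - [[0,0.001,0],0]
    - [[0,0.001,0],0]

```text
time: 25.95
eef_pos: [611.5, -127.5, 21.3]
tool_rot: [0.056, 0.998, -0.001, 0.0]
contact_force: [-1.1, -6.5, -0.9]
width: -0.0
grip_force: 3.6
```

Call:
play_rows:
  commands:
    - [[0,0.0005,0],0]
    - [[0,0.001,0],0]
    - [[0,0.001,0],0]

```text
time: 26.32
eef_pos: [611.5, -127.4, 21.5]
tool_rot: [0.056, 0.998, -0.002, 0.0]
contact_force: [-1.2, -9.4, -1.0]
width: 0.001
grip_force: 5.2
```

Call:
play_rows:
  commands:
    - [[0,-0.002,0],0]
    - [[0,-0.006,0],0]
    - [[0,-0.014,0],0]
    - [[0,-0.022,-0.01],0]
    - [[0,-0.03,-0.04],0]
    - [[0.03,-0.03,-0.08],0]
    - [[0.08,-0.03,-0.1],0]
    - [[0.13,-0.03,-0.1],0]
    - [[0.16,-0.03,-0.1],0]
    - [[0.16,-0.03,-0.1],0]

```text
time: 27.58
eef_pos: [448.0, -136.9, 121.9]
tool_rot: [0.057, 0.998, -0.0, 0.0]
contact_force: [0.5, -0.3, 0.8]
width: -0.001
grip_force: 0.0
```

```bash
python3 - <<'E'
from h import *
st();im=np.ascontiguousarray(camera("top")[:,:,::-1])
cv2.imwrite("pics/t5.png",cv2.resize(im[135:205,218:398],None,fx=4.4,fy=4.4,interpolation=cv2.INTER_CUBIC))
E
```

```text
t 27.575 jig [-166.2 -201.2] z 121.9 F jig [ 0.55 -0.26] 0.76 yaw err -0.0005 w -0.0 tilt [ 0.0004 -0.0001]
```

View pics/t5.png

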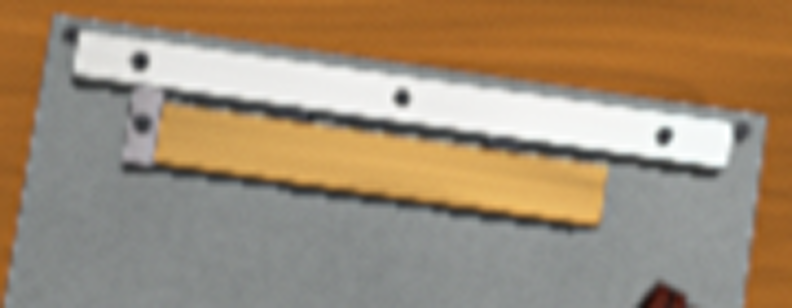

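The strip bears on the stop (its end at about (157,133) meets the block) and lies along the pads. To be sure of pad contact after the slide, I'll re-seat it with a very light two-finger push.

Call:
play_rows:
  commands:
    - [[-0.01,0.025,0],0]
    - [[-0.025,0.065,0],0]
    - [[-0.045,0.115,0],0]
    - [[-0.065,0.165,0],0]
    - [[-0.075,0.195,0.015],0]
    - [[-0.076,0.201,0.05],0]
    - [[-0.076,0.201,0.085],0]
    - [[-0.076,0.201,0.107],0]
    - [[-0.076,0.201,0.1135],0]
    - [[-0.076,0.201,0.1135],0]
  fingers: 0.085

```text
time: 28.88
eef_pos: [548.2, 54.3, 8.0]
tool_rot: [0.056, 0.998, 0.0, 0.0]
contact_force: [0.1, -0.1, -0.3]
width: 1.0
grip_force: 0.0
```

```bash
python3 -c "from h import *;st()"
```

```text
t 28.875 jig [-88.1   0. ] z 8.0 F jig [ 0.13 -0.13] -0.29 yaw err 0.0004 w 1.0 tilt [0.0002 0.0001]
```

Contact is expected at x of about -37.3, so 50.8 mm to go.

Call:
play_rows:
  commands:
    - [[-0.008,0,0],0]
    - [[-0.018,0,0],0]
    - [[-0.028,0,0],0]
    - [[-0.037,0,0],0]
    - [[-0.043,0,0],0]
    - [[-0.047,0,0],0]
    - [[-0.049,0,0],0]
    - [[-0.0495,0,0],0]
    - [[-0.05,0,0],0]
    - [[-0.05,0,0],0]

```text
time: 30.12
eef_pos: [597.0, 48.7, 7.8]
tool_rot: [0.056, 0.998, -0.0, -0.0]
contact_force: [-0.4, 0.2, -0.2]
width: 0.998
grip_force: 0.0
```

Call:
play_rows:
  commands:
    - [[-0.0005,0,0],0]
    - [[-0.0005,0,0],0]

```text
time: 30.38
eef_pos: [597.7, 48.6, 7.8]
tool_rot: [0.056, 0.998, -0.0, 0.0]
contact_force: [-0.6, 0.8, -0.7]
width: 0.993
grip_force: 0.0
```

Call:
play_rows:
  commands:
    - [[-0.0005,0,0],0]
    - [[-0.0005,0,0],0]

```text
time: 30.62
eef_pos: [598.2, 48.5, 7.8]
tool_rot: [0.056, 0.998, 0.0, 0.0]
contact_force: [0.1, 0.1, -0.1]
width: 0.995
grip_force: 0.0
```

```bash
python3 -c "from h import *;st()"
```

```text
t 30.625 jig [-37.9  -0. ] z 7.8 F jig [0.11 0.15] -0.11 yaw err 0.0004 w 0.99 tilt [0. 0.]
```

Call:
play_rows:
  commands:
    - [[-0.0004,0,0],0]
    - [[-0.0004,0,0],0]

```text
time: 30.88
eef_pos: [598.5, 48.5, 7.8]
tool_rot: [0.056, 0.998, -0.0, -0.0]
contact_force: [0.8, -0.6, 0.6]
width: 0.994
grip_force: 0.0
```

Call:
play_rows:
  commands:
    - [[-0.0004,0,0],0]
    - [[-0.0004,0,0],0]

```text
time: 31.12
eef_pos: [598.6, 48.4, 7.7]
tool_rot: [0.056, 0.998, -0.0, -0.0]
contact_force: [-2.0, 0.7, 0.3]
width: 1.0
grip_force: 0.8
```

Call:
play_rows:
  commands:
    - [[-0.0004,0,0],0]
    - [[-0.0004,0,0],0]

```text
time: 31.38
eef_pos: [598.7, 48.4, 7.6]
tool_rot: [0.056, 0.998, -0.0, -0.001]
contact_force: [-4.1, 0.4, 2.9]
width: 0.994
grip_force: 2.2
```

Call:
play_rows:
  commands:
    - [[0.002,0,0],0]
    - [[0.006,0,0],0]
    - [[0.016,0,0],0]
    - [[0.03,0,0],0]
    - [[0.045,0,-0.01],0]
    - [[0.055,0,-0.04],0]
    - [[0.07,0,-0.08],0]
    - [[0.1,0,-0.11],0]
    - [[0.13,0,-0.12],0]
    - [[0.13,0,-0.12],0]

```text
time: 32.62
eef_pos: [468.6, 63.4, 128.4]
tool_rot: [0.056, 0.998, 0.0, 0.001]
contact_force: [0.1, -0.1, -0.3]
width: 0.995
grip_force: 0.0
```

```bash
python3 - <<'E'
from h import *
st();im=np.ascontiguousarray(camera("top")[:,:,::-1])
cv2.imwrite("pics/t6.png",cv2.resize(im[135:205,218:398],None,fx=4.4,fy=4.4,interpolation=cv2.INTER_CUBIC))
E
```

```text
t 32.625 jig [-1.683e+02  1.000e-01] z 128.4 F jig [ 0.14 -0.11] -0.34 yaw err 0.001 w 0.99 tilt [0.0013 0.    ]
```

View pics/t6.png

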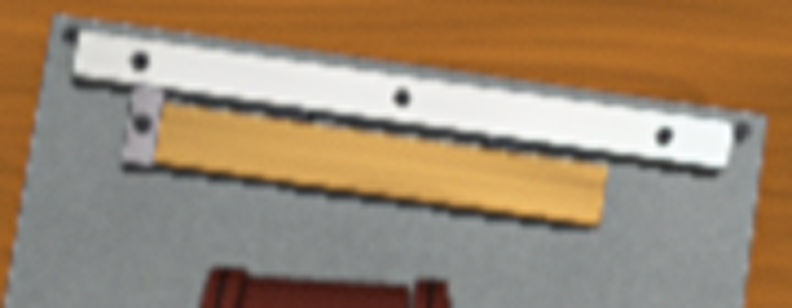

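The strip has not moved: it still touches the stop at (157,133), lies along the pads, and the gripper is clear.

```bash
python3 -c "from rig import *;print(finish_job())"
```

```text
the job is handed in; nothing more can be done
None
```

The job is handed in at about 33 s, with no verdict returned: the strip was pressed home over the stop-side pad then the other (about 10–11 N measured, over half a second each), slid to the stop (push peaked near 9.5 N), lightly re-seated on both pads (about 4 N), and left in place with the arm clear and the bystanders untouched.

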